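# Open the walnut pan and scoop walnuts into the bowl

## Robot

A 6-joint arm with a two-finger parallel gripper is mounted at the origin on the work surface. World frame = base frame: x ahead of the robot, y to its left, z up, the work surface at z = 0. Lengths are in m, angles in rad, forces in N, time in s.
With the tool pointing down it reaches from about 0.375 to 0.925 m from the base axis. Payload 5.7 kg.
Tool frame: the origin (TCP) lies at the very end of the fingers, on their centre line; the grasp point (between the pads) lies 19 mm behind it; z points along the fingers, y is the line along which they close (so a half turn about z gives the same grasp; the last joint's range is limited). The gripper opens to 88 mm and grips with 3 to 60 N. Pads are 20 mm wide; open, the fingers measure 115 mm over their backs; the gripper's body (75 mm by 178 mm) begins 61 mm behind the grasp point.
Start: joints at [-1.327, 0.359, 1.51, -0, 1.272, -0.115], TCP at [0.211, -0.562, 0.223] pointing down, gripper open.
Joint ranges: [-2.97, 2.97], [-1.01, 2.36], [0.21, 2.38], [-0.96, 4.11], [0.2, 2.71], [-2.98, 2.98]. Speed limits (rad/s): [2.39, 2.39, 3.14, 3.14, 3.14, 3.14].

## Interface

Orientations are given as a unit quaternion [x, y, z, w].
In Python, from cell import env, effector, solver, viewer, order, look_for, place_of, monitor gives the robot as it stands. The module is installed in compiled form; this text tells all that it offers. Calls block until the motion is done:
- env.movep(position, orientation): joint-space move of the TCP to a pose.
- env.move_l(position, v=0.15, orientation=None): straight line of the TCP; orientation=None keeps the orientation; v is the mean speed in m/s.
- env.move_j(angles): joint-space move.
- effector.ungrasp() and effector.grasp(): open the fingers fully, or close them until they stop; the grip force is fixed at half the most.
- env.sleep(seconds).
- solver.solve_ik(position, orientation): joint angles nearest the present ones, or None.
- viewer.camera(name): name is "side" or "top"; returns a dict with "frame" (480x640x3 uint8, red, green, blue), "mtx" (3x3 intrinsics, pixels), "k1" (the pictures are not rectified: a ray, as slopes to the right and down, at radius r is drawn at 1 + k1 r^2 times it, then the intrinsics apply), "position" and "rotation" of the camera in the world. Camera axes: x right, y down, z forward; pixel columns grow to the right and rows downward; lengths in m; the calibration is good to about 2 mm. A picture is of the moment at which its call begins. There is no depth.
A pose or a line that the arm cannot do raises env.IKError and nothing moves.
- order.hand_in(): hands the job in; it is judged then, once.
Trained networks look in a picture, given as the dict that the camera call returned (one of the last four; its "shot" number tells which), for a name from the list of things; names that differ only in an ending like _2 or _b are one class to them, and where a whole thing is asked for, a point or a joint stands for the part that bears it (a point fixed in the world has none). Each returns a list of dicts, best first, with "score" (0 to 1); they miss things now and then, are a little off and sometimes report something else, mostly with a low value. They report only what shows in the picture. A call takes as long as a camera call. They do not tell look-alikes from the thing itself.
- look_for(query, picture): "location" ([column, row] in pixels, amid what is visible of it).
- place_of(query, picture): "location" ([column, row] in pixels: a listed point, or the origin of a listed thing).
Readings, each from a call of its own:
- monitor.read_time(): time.
- monitor.read_joints(): joint angles.
- monitor.read_dq(): joint speeds.
- monitor.read_joint_efforts(): joint torques, N m.
- monitor.read_ee_pos(): TCP position.
- monitor.read_ee_rot(): TCP orientation.
- monitor.read_contact_force(): force on the tool from outside, world axes, zero at the start.
- monitor.read_torque(): the same for the moment, N m.
- monitor.read_opening(): finger opening in m.
- monitor.read_gripper_force(): force on a finger pad.
Only numpy, scipy, OpenCV 4.12 (cv2) and the standard library are available. Lean on these libraries where they do the work, as an engineer would, in place of code of your own. Each camera call takes 0.05 s, during which the arm holds its last target. There are 200 camera calls.

## Task

Lift the lid off the blue metal pan by its knob and set it flat, knob up, in the middle of the wooden board. Then use the scoop, not your fingers, to move at least three of the walnuts from the pan into the white bowl, and stand the scoop back upright on the table or the board, clear of the pan and bowl. Leave the jar and the cup alone.

Things in the scene. Friction and masses are not known exactly. Their poses are not given: they have to be found in the camera images.
- pan: fixed blue metal scoop pan, open top, outside 218 (x) x 118 (y) x 55 mm high; origin at the centre of its underside, z up. Walls and floor 4 mm thick. Its -x end wall slopes outward: inside, the flat floor runs from x -65 to 105 mm, the mouth from x -105 to 105; y -55 to 55. At the start the lid is on it and six walnuts lie on the floor by the sloping end; the +x half is empty.
- lid: loose 0.35 kg blue metal lid, plate 226 (x) x 126 (y) x 3 mm; below it a 196 x 98 x 6 mm plug sits loosely in the pan's mouth. Origin at the centre of the plug's underside, z up: the plate is at z 6 to 9 mm, a black round upright knob, 26 mm in diameter, at z 9 to 47 mm. On the pan the origin is 49 mm above the pan's underside.
- lid_knob (a point): point on the axis of the lid's knob at a good grip height: 32 mm above the lid's origin, 23 mm above the plate
- board: fixed flat wooden board 250 (x) x 190 (y) x 12 mm; origin at the centre of its underside, z up
- bowl: loose white ceramic bowl of about 0.6 kg, 60 mm high, rim radius 90 mm, narrower foot; origin at the centre of its underside, z up
- scoop: loose 0.16 kg aluminium scoop standing on its flat floor, mouth towards its -x; origin at the centre of its underside, z up. Floor x -45 to 45, y -40 to 40, 2.5 mm thick; cheeks 20 mm high from x -30 to -5 and 40 mm high from x -5 to 45; back wall 40 mm high at x 45. Red upright handle, 16 (x) x 18 (y) mm, inside the back wall on the axis x 36, y 0, up to z 115 mm.
- scoop_grip (a point): point on the axis of the scoop's handle, 95 mm above the scoop's underside: a good place to grip from above
- scoop_in (a point): point inside the scoop, 20 mm above the middle of its underside (the scoop's origin)
- bowl_mid (a point): point on the bowl's axis, 40 mm above its underside, inside the bowl
- nut0: one of six loose brown walnuts, 29 mm in diameter and 28 mm high, about 14 g; origin at its middle
- nut1: one of six loose brown walnuts, 29 mm in diameter and 28 mm high, about 14 g; origin at its middle
- nut2: one of six loose brown walnuts, 29 mm in diameter and 28 mm high, about 14 g; origin at its middle
- nut3: one of six loose brown walnuts, 29 mm in diameter and 28 mm high, about 14 g; origin at its middle
- nut4: one of six loose brown walnuts, 29 mm in diameter and 28 mm high, about 14 g; origin at its middle
- nut5: one of six loose brown walnuts, 29 mm in diameter and 28 mm high, about 14 g; origin at its middle
- jar: bystander: closed amber glass jar, 64 mm in diameter, 95 mm high; origin at the centre of its underside
- cup: bystander: open white plastic cup, 72 mm in diameter at the rim, 70 mm high; origin at the centre of its underside
There are look-alikes about, which are no part of the job. What is shaped like the pan but red is not meant. What is shaped like the scoop but black is not meant.

How it is judged:
By the outcome, as a careful person would: the job done as asked, in the order asked, and still so for the second after the job is handed in, with the robot touching nothing.
It also fails if it takes over 72 s, if anything falls off the work surface, if the arm or the gripper's body presses on something with over 40 N, if the wrist force passes 120 N, or if a joint passes its speed limit or range.

## Working session

There is one attempt and no reset: what is moved stays moved. The work goes in short steps, each a Python script; the robot and the scene stay as the last script left them, time stands still between calls to the robot, and variables do not carry over. Pictures are saved under pics/ and viewed, at most 10 in all, crops included, and the job is handed in when it is done.

```bash
mkdir -p pics; cat > h.py <<'E'
import numpy as np, cv2
from cell import env, effector, solver, viewer, order, look_for, place_of, monitor
from scipy.spatial.transform import Rotation as R
def save(p,name): cv2.imwrite('pics/'+name,p['frame'][:,:,::-1])
def ray(p,px):
    K=np.array(p['mtx']); d=np.array([(px[0]-K[0,2])/K[0,0],(px[1]-K[1,2])/K[1,1]])
    u=d.copy()
    for _ in range(30): u=d/(1+p['k1']*(u@u))
    Rm=np.array(p['rotation']); Rm=Rm if Rm.shape==(3,3) else R.from_quat(Rm).as_matrix()
    v=Rm@np.array([u[0],u[1],1]); return np.array(p['position']),v/np.linalg.norm(v)
def proj(p,X):
    Rm=np.array(p['rotation']); Rm=Rm if Rm.shape==(3,3) else R.from_quat(Rm).as_matrix()
    c=Rm.T@(np.array(X)-np.array(p['position'])); u=c[:2]/c[2]; u=u*(1+p['k1']*(u@u))
    K=np.array(p['mtx']); return np.array([u[0]*K[0,0]+K[0,2],u[1]*K[1,1]+K[1,2]])
def onz(p,px,z):
    o,v=ray(p,px); return o+v*(z-o[2])/v[2]
def tri(p1,a,p2,b):
    o1,v1=ray(p1,a);o2,v2=ray(p2,b)
    s=np.linalg.lstsq(np.c_[v1,-v2],o2-o1,rcond=None)[0]
    q1=o1+v1*s[0];q2=o2+v2*s[1]; return (q1+q2)/2,np.linalg.norm(q1-q2)
def down(yaw): # tool z down; tool y axis at angle yaw+90deg... x axis at yaw
    return (R.from_euler('z',yaw)*R.from_euler('x',np.pi)).as_quat()
E
python3 - <<'E'
from h import *
np.set_printoptions(precision=3,suppress=True)
S=viewer.camera('side');T=viewer.camera('top')
save(S,'s0.png');save(T,'t0.png')
for n,p in(('S',S),('T',T)):
    print(n,p['position'],np.array(p['rotation']).tolist(),p['k1'],p['mtx'])
for q in ['pan','lid','lid_knob','board','bowl','bowl_mid','scoop','scoop_grip','scoop_in','jar','cup']:
    for n,p in(('S',S),('T',T)):
        print(q,n,[(np.round(d['location']).astype(int).tolist(),round(d['score'],2)) for d in place_of(q,p)][:4])
print(monitor.read_time(),monitor.read_ee_rot())
E
```

```text
S [0.509 1.237 1.267] [-0.04096294324025922, 0.926218419660693, -0.37454461798479, 0.012562065951557035] 0.05474181455833007 [[571.153   0.    323.889]
 [  0.    571.153 236.775]
 [  0.      0.      1.   ]]
T [0.444 0.071 1.234] [-0.7043545337079117, 0.7054942032068057, -0.0554722409902348, 0.055546832188938626] -0.08284883993900062 [[440.766   0.    326.581]
 [  0.    440.766 235.571]
 [  0.      0.      1.   ]]
pan S [([375, 425], 0.72), ([367, 332], 0.62), ([280, 277], 0.62)]
pan T [([132, 309], 0.85)]
lid S [([369, 321], 0.93), ([308, 242], 0.72), ([282, 274], 0.33)]
lid T [([216, 302], 0.63), ([333, 233], 0.47)]
lid_knob S [([372, 316], 0.84)]
lid_knob T [([217, 303], 0.77)]
board S [([372, 167], 0.94)]
board T [([473, 296], 0.86)]
bowl S [([367, 235], 0.66), ([294, 183], 0.62)]
bowl T [([358, 299], 0.9), ([286, 210], 0.42)]
bowl_mid S [([369, 227], 0.91), ([294, 179], 0.44)]
bowl_mid T [([360, 297], 0.71)]
scoop S [([307, 244], 0.83), ([252, 239], 0.58)]
scoop T [([336, 232], 0.83), ([334, 172], 0.65)]
scoop_grip S [([237, 218], 0.63)]
scoop_grip T [([325, 156], 0.93), ([336, 214], 0.6)]
scoop_in S [([311, 239], 0.96), ([253, 235], 0.58)]
scoop_in T [([334, 234], 0.66), ([336, 171], 0.63)]
jar S [([280, 277], 0.61)]
jar T [([286, 211], 0.74), ([335, 234], 0.67)]
cup S [([294, 180], 0.82)]
cup T [([433, 204], 0.89)]
1.2 [ 0.984  0.178 -0.    -0.   ]
```

View pics/s0.png

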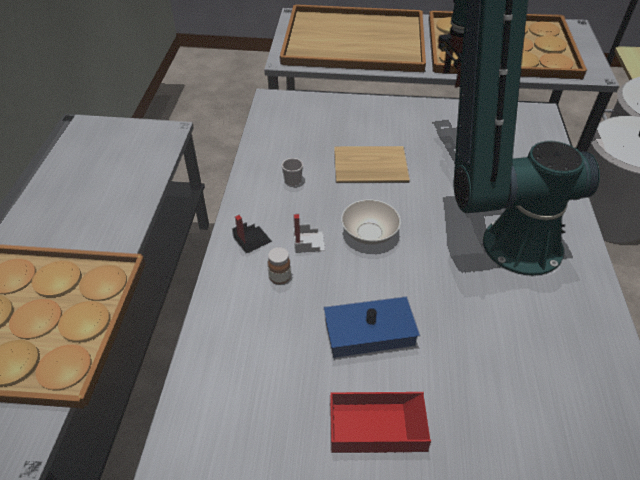

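View pics/t0.png

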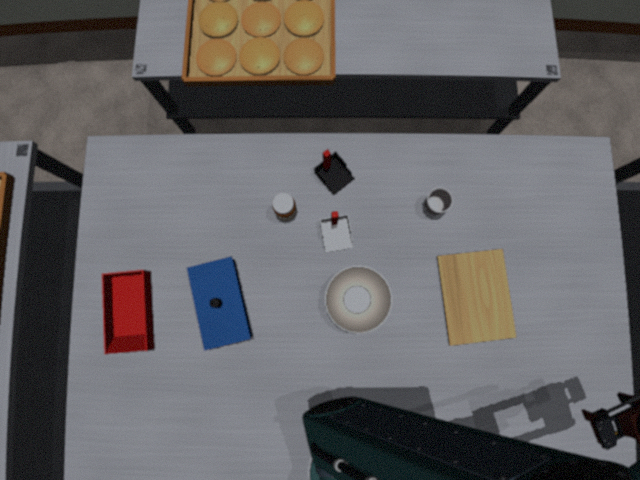

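The side view shows the blue pan with its lid and knob at (371,316), the red look-alike at (378,422), the bowl at (370,224), the board at (372,164), the aluminium scoop at (310,238) and the black one at (250,235). The top view shows the blue pan at (217,303), the aluminium scoop at (336,232) and the black one at (334,172).

The blue pan and the pale scoop fit the description. I'll check this in a crop and measure.

```bash
python3 - <<'E'
from h import *
np.set_printoptions(precision=4,suppress=True)
S=viewer.camera('side');T=viewer.camera('top')
def near(q,p,px):
    L=[d['location'] for d in place_of(q,p) if np.hypot(*(np.array(d['location'])-px))<30]
    return np.array(L[0],float) if L else None
A={'lid_knob':((371,316),(217,303)),'lid':((369,321),(216,302)),'board':((372,167),(473,296)),'bowl':((367,235),(358,299)),'bowl_mid':((369,227),(360,297)),
 'scoop':((307,244),(336,232)),'scoop_in':((311,239),(334,234)),'scoop_grip':((297,217),(336,214)),'jar':((280,277),(286,211)),'cup':((294,180),(433,204))}
for q,(a,b) in A.items():
    s=near(q,S,a);t=near(q,T,b)
    print(q,s,t,*(tri(S,s,T,t) if s is not None and t is not None else ()))
def rect(p,m,z,n):
    m=cv2.morphologyEx(m.astype(np.uint8),cv2.MORPH_OPEN,np.ones((3,3)))
    c=max(cv2.findContours(m,0,1)[0],key=cv2.contourArea).reshape(-1,2)
    w=np.array([onz(p,x,z)[:2] for x in c],np.float32)*1000
    print(n,cv2.minAreaRect(w))
def hsv(p): return [x.astype(int) for x in cv2.split(cv2.cvtColor(p['frame'],cv2.COLOR_RGB2HSV))]
h,s,v=hsv(T)
roi=np.zeros(h.shape,bool);roi[245:360,180:260]=1
rect(T,roi&(abs(h-112)<15)&(s>120),.057,'lidT')
roi[:]=0;roi[240:355,425:525]=1
rect(T,roi&(abs(h-18)<10)&(s>60),.012,'boardT')
roi[:]=0;roi[190:265,305:365]=1
h,s,v=hsv(S)
roi[:]=0;roi[140:190,325:415]=1
rect(S,roi&(abs(h-18)<10)&(s>60),.006,'boardS')
c1=cv2.resize(T['frame'][195:265,285:385],None,fx=6,fy=6,interpolation=2)
c2=cv2.resize(S['frame'][205:265,220:340],None,fx=5,fy=5,interpolation=2)
im=np.zeros((600,800,3),np.uint8)
c1=cv2.resize(c1,(400,280));c2=cv2.resize(c2,(400,200))
c3=cv2.resize(T['frame'][245:355,175:265],(360,440),interpolation=2)
im[:280,:400]=c1;im[290:490,:400]=c2;im[:440,420:780]=c3
save({'frame':im},'crop.png')
E
```

```text
lid_knob [369.6 315.9] None
lid None [214.7 302.7]
board [371.6 164.4] [476.9 295.8] [ 0.4678 -0.3501  0.0011] 0.0007024218676662526
bowl [369.6 233.7] [356.3 299.7] [ 0.4618 -0.0116 -0.0018] 0.004476059817168589
bowl_mid [368.1 225.3] [356.4 296.5] [ 0.4694 -0.0094  0.0366] 0.003382652148327088
scoop [310.1 242.6] [337.1 233.2] [ 0.6458  0.041  -0.0038] 0.0028998247644783743
scoop_in [310.6 236.2] [334.8 233.3] [0.6415 0.0481 0.0316] 0.0005853645351530223
scoop_grip [297.5 219.1] [337.2 215.4] [0.6796 0.0427 0.0945] 0.0017267305293322888
jar None [286.1 210.3]
cup [295.8 178.2] [433.5 206.6] [ 0.7205 -0.2331  0.0162] 0.0005959759348443603
lidT ((451.45941162109375, 357.5239562988281), (223.53997802734375, 128.89239501953125), 14.477095603942871)
boardT ((467.13946533203125, -344.3978576660156), (248.08485412597656, 189.48660278320312), 5.908596992492676)
boardS ((471.9097900390625, -351.7049560546875), (249.22886657714844, 194.4728546142578), 5.312270164489746)
```

View pics/crop.png

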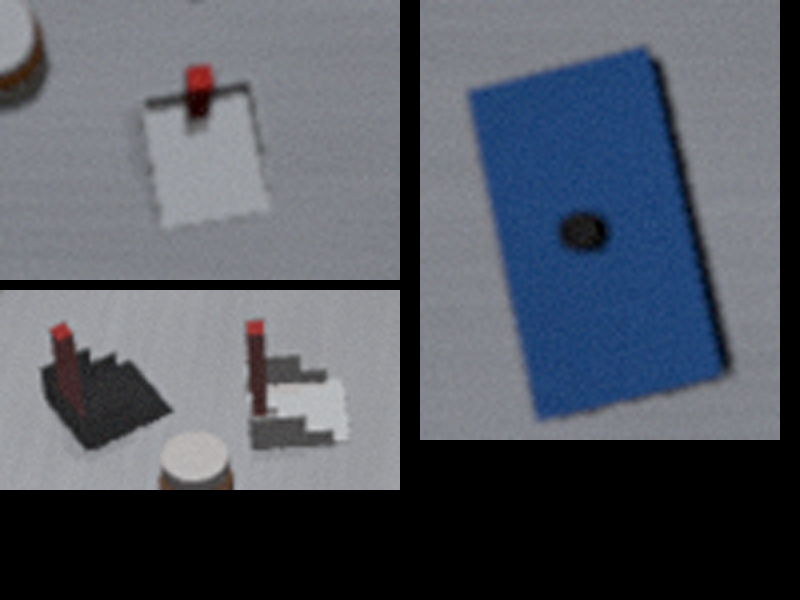

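The crop shows the pale aluminium scoop with its red handle at the far (+x) end and its mouth towards the robot. The other scoop is black, so it isn't meant. The blue lid with its black knob is clear. Next I'll refine the knob, the handle and the yaws.

```bash
python3 - <<'E'
from h import *
np.set_printoptions(precision=4,suppress=True)
S=viewer.camera('side');T=viewer.camera('top')
def cen(p,f,r0,r1,c0,c1):
    g=p['frame'][r0:r1,c0:c1].astype(int); m=f(g); ys,xs=np.nonzero(m); return np.array([xs.mean()+c0,ys.mean()+r0]),len(xs)
dark=lambda g:(g.sum(2)<150)&(g[...,2]<60)
a,n=cen(S,dark,305,326,360,382); b,m=cen(T,dark,292,313,205,228)
print('knob',a,n,b,m,tri(S,a,T,b), onz(T,b,.09))
red=lambda g:(g[...,0]>140)&(g[...,1]<90)
a,n=cen(S,red,205,225,288,306); b,m=cen(T,red,205,222,328,345)
print('handle top',a,n,b,m,tri(S,a,T,b), onz(T,b,.115))
for q in ['lid_knob','scoop_grip']:
  for p in (S,T): print(q,[d['location'] for d in place_of(q,p)][:3])
# scoop floor
g=T['frame'].astype(int); k=g.min(2)>168; k2=np.zeros_like(k);k2[212:258,315:360]=k[212:258,315:360]
c=max(cv2.findContours(k2.astype(np.uint8),0,1)[0],key=cv2.contourArea).reshape(-1,2)
w=np.array([onz(T,x,.0025)[:2] for x in c],np.float32)*1000
print('floor',cv2.minAreaRect(w),len(c), g[235,335],g[235,310])
w2=np.array([onz(T,x,0)[:2] for x in [[322,222]]])
E
```

```text
knob [371.032 316.336] 125 [215.6374 302.7363] 91 (array([0.4525, 0.3609, 0.0772]), np.float64(0.004038877814571423)) [0.4504 0.3578 0.09  ]
handle top [296.1667 215.6667] 18 [334.7222 213.5   ] 18 (array([0.6814, 0.0496, 0.1145]), np.float64(0.0033951184648408532)) [0.6796 0.0497 0.115 ]
lid_knob [[370.2, 316.2]]
lid_knob [[357.9, 296.3], [216.0, 304.5]]
scoop_grip [[297.9, 222.2], [239.8, 219.9], [371.0, 316.2]]
scoop_grip [[323.6, 154.1], [336.6, 216.7], [286.2, 209.7]]Traceback (most recent call last):
  File "<stdin>", line 16, in <module>
ValueError: max() iterable argument is empty
```

```bash
python3 - <<'E'
from h import *
np.set_printoptions(precision=3,suppress=True)
k=np.array([.4515,.359]); yl=np.radians(14.5+90); yb=np.radians(5.6+90)
q=down(yl); B=np.array([.4695,-.348])
env.movep([*k,.18],q)
env.move_l([*k,.081-.019],v=.12)
effector.grasp(); print('open',monitor.read_opening(),monitor.read_gripper_force())
env.move_l([*k,.10],v=.08); env.move_l([*k,.25],v=.25)
print('F',monitor.read_contact_force(),monitor.read_torque(),monitor.read_time())
P=viewer.camera('side');T=viewer.camera('top');save(T,'t1.png')
env.movep([*B,.25],down(yb))
env.move_l([*B,.045],v=.2)
env.move_l([*B,.0265],v=.05); print('F',monitor.read_contact_force())
T=viewer.camera('top');save(T,'t2.png')
print(monitor.read_time(),monitor.read_ee_pos())
E
```

```text
open 0.025478793202767032 29.999898970127106
F [-0.411  0.239 -2.711] [-0.044 -0.105  0.016] 9.4083
F [ 0.379  0.346 -3.108]
13.7583 [ 0.469 -0.348  0.026]
```

```bash
python3 - <<'E'
import cv2,numpy as np
a=cv2.imread('pics/t1.png');b=cv2.imread('pics/t2.png')
im=np.zeros((600,800,3),np.uint8)
im[:, :400]=cv2.resize(b[230:380,170:270],(400,600),interpolation=2)
im[:450,410:800]=cv2.resize(b[225:360,410:527],(390,450),interpolation=2)
cv2.imwrite('pics/c2.png',im)
E
```

```text
(no output)
```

View pics/c2.png

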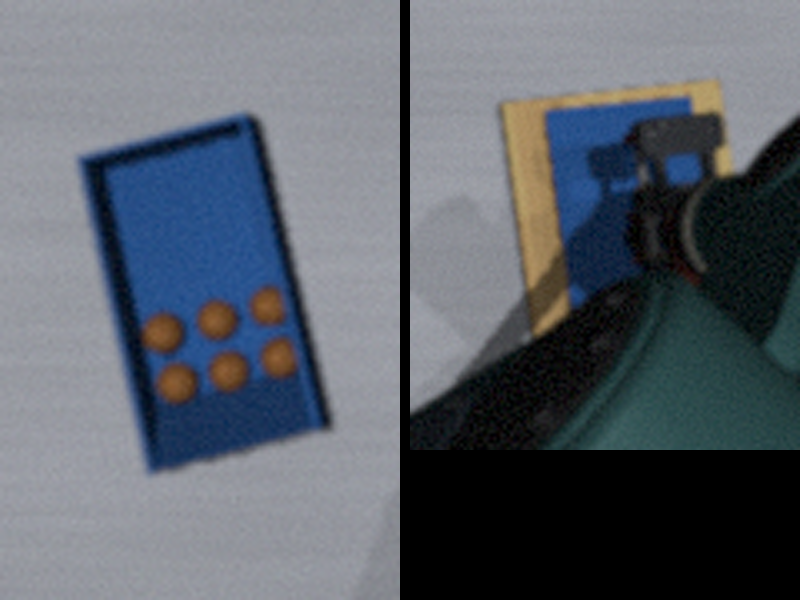

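The pan shows its six nuts in two rows at the near (robot) end, where it slopes, so pan +x points away from the robot and its yaw is about +14.5°. The lid is over the board and roughly centred. Next I'll lower it to contact, release, measure the nuts and check reach for the scoop.

```bash
cat >> h.py <<'E'
def scoop_tcp(o,psi,th,gh=.092):
    """TCP pose holding the scoop with origin o, yaw psi, tilt th (mouth up positive)"""
    Rs=R.from_euler('z',psi)*R.from_euler('y',th)
    p=np.array(o)+Rs.apply([.036,0,gh-.019])
    return p,(Rs*R.from_euler('z',np.pi/2)*R.from_euler('x',np.pi)).as_quat()
def dump_pose(tip,psi,th):
    Rs=R.from_euler('z',psi)*R.from_euler('y',th)
    return scoop_tcp(np.array(tip)-Rs.apply([-.045,0,0]),psi,th)
PAN=np.array([.4515,.3585]);YP=np.radians(14.5)
def pan2w(x,y,z): return np.r_[PAN+R.from_euler('z',YP).apply([x,y,0])[:2],z]
E
python3 - <<'E'
from h import *
np.set_printoptions(precision=3,suppress=True)
B=np.array([.4695,-.348])
z=.026
while z>.0225:
    z-=.001; env.move_l([*B,z],v=.05); f=monitor.read_contact_force()[2]; print(round(z,4),f)
    if f>-1: break
effector.ungrasp(); env.move_l([*B,.12],v=.25)
T=viewer.camera('top')
for d in place_of('nut0',T):
    w=onz(T,d['location'],.018)
    l=R.from_euler('z',-YP).apply([*(w[:2]-PAN),0])[:2]*1000
    print(d['location'],round(d['score'],2),l)
# pan mouth outline at z .055
h,s,v=[x.astype(int) for x in cv2.split(cv2.cvtColor(T['frame'],cv2.COLOR_RGB2HSV))]
g=T['frame'][245:360,180:265].astype(int); m=((abs(h-112)<15)&(s>120))[245:360,180:265]|(g[...,0]>g[...,2]+25)|(g.sum(2)<150)
c=np.concatenate([c for c in cv2.findContours(m.astype(np.uint8),0,1)[0] if cv2.contourArea(c)>50]).reshape(-1,2)+[180,245]
print(cv2.minAreaRect(np.array([onz(T,x,.055)[:2] for x in c],np.float32)*1000))
save(T,'t3.png')
bowl=np.array([.466,-.010])
for deg in range(-150,181,15):
    ps=np.radians(deg); u=np.array([np.cos(ps),np.sin(ps)])
    r=[]
    for th in (15,0,-30,-50,-60,-70):
        p,q=dump_pose([*(bowl+.02*u),.085],ps,np.radians(th)); r.append(solver.solve_ik(p,q) is not None)
    print(deg,r) if sum(r)>3 else 0
for x in (.054,-.02):
    p,q=scoop_tcp(pan2w(x,0,.004),YP,0); print(x,solver.solve_ik(p,q))
print(monitor.read_time())
E
```

```text
0.025 -2.782841439060123
0.024 6.005762284725976
[238.3, 303.8] 0.65 [-14.602 -43.148]
[213.1, 325.5] 0.6 [-54.821  37.405]
[225.4, 308.9] 0.6 [-19.334  -5.514]
[239.8, 317.6] 0.54 [-52.036 -38.652]
[212.9, 313.8] 0.5 [-23.825  30.955]
[336.9, 233.9] 0.27 [ 104.944 -354.034]
[434.7, 206.7] 0.17 [ 110.603 -642.688]
((452.37042236328125, 354.3180236816406), (213.69090270996094, 122.61292266845703), 14.732483863830566)
-150 [True, True, True, True, True, True]
-135 [True, True, True, True, True, True]
-120 [True, True, True, True, True, True]
-105 [True, True, True, True, True, True]
-90 [True, True, True, True, True, True]
-75 [True, True, True, True, False, False]
30 [True, True, True, True, False, False]
45 [True, True, True, True, True, True]
60 [True, True, True, True, True, True]
75 [True, True, True, True, True, True]
90 [True, True, True, True, True, True]
105 [True, True, True, True, True, True]
120 [True, True, True, True, True, True]
135 [True, True, True, True, True, True]
150 [True, True, True, True, True, True]
0.054 [ 0.511  0.588  1.514 -0.     1.039  0.258]
-0.02 [ 0.543  0.509  1.677 -0.     0.956  0.29 ]
15.95
```

```bash
sed -i 's/^PAN=.*/PAN=np.array([.4518,.356]);YP=np.radians(14.6)/' h.py
python3 - <<'E'
from h import *
np.set_printoptions(precision=3,suppress=True)
H=np.array([.680,.048]);ys=np.radians(9); q=down(ys+np.pi/2)
B=np.array([.4695,-.348])
env.move_l([*B,.2],v=.3)
env.movep([*H,.19],q); env.move_l([*H,.073],v=.15)
f0=np.array(monitor.read_contact_force())
effector.grasp(); print('open',monitor.read_opening(),monitor.read_contact_force()-f0)
env.move_l([*H,.20],v=.2); print(monitor.read_contact_force())
p,q=scoop_tcp(pan2w(.051,0,.12),YP,0); env.movep(p,q)
T=viewer.camera('top');S=viewer.camera('side');save(S,'s4.png')
p,q=scoop_tcp(pan2w(.051,0,.012),YP,0); env.move_l(p,v=.12)
print(monitor.read_contact_force())
z=.012
while z>.001:
    z-=.001; p,q=scoop_tcp(pan2w(.051,0,z),YP,0); env.move_l(p,v=.05)
    f=monitor.read_contact_force(); print(round(z,4),f)
    if f[2]>1: break
S=viewer.camera('side');save(S,'s5.png')
print(monitor.read_time(),monitor.read_ee_pos())
a=S['frame'][270:390,280:440]; save({'frame':cv2.resize(a,(800,600),interpolation=2)},'c5.png')
E
```

```text
open 0.015693271292566976 [-0.742 -0.873 -2.248]
[ 0.076  0.001 -2.49 ]
[ 0.958 -0.17  -1.612]
0.011 [-0.539 -0.123 -2.073]
0.01 [-0.083 -0.159 -2.057]
0.009 [ 0.061 -0.36  -1.451]
0.008 [-0.457  0.819 -1.892]
0.007 [-0.535 -0.656 -1.635]
0.006 [-0.842  0.361 -0.823]
0.005 [-0.112  0.077 -1.128]
0.004 [-0.179  0.549 -0.2  ]
0.003 [-0.715 -1.666  4.664]
25.625 [0.536 0.378 0.077]
```

View pics/c5.png

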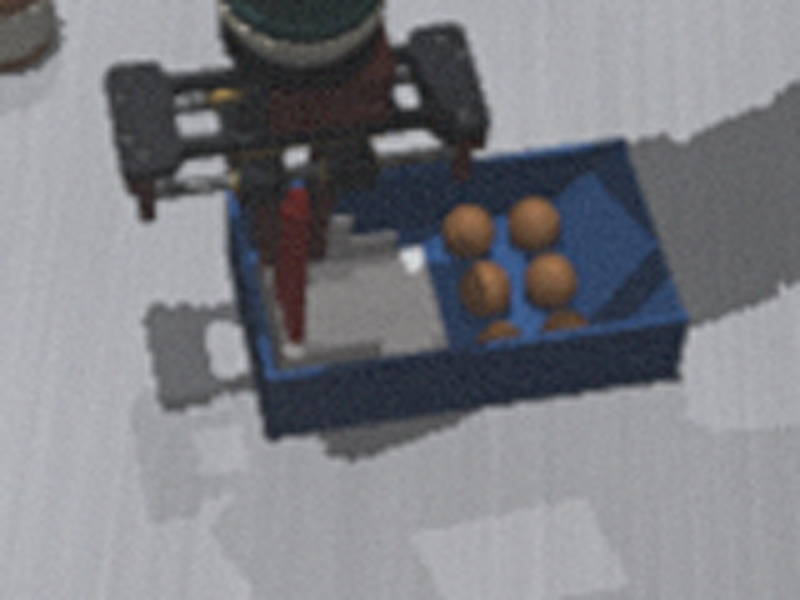

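The scoop lies flat in the pan at crop (350,300), with its mouth facing the nuts at (470–550,230–330). Next I'll push it towards the slope while watching the force.

```bash
python3 - <<'E'
from h import *
np.set_printoptions(precision=2,suppress=True)
for x in np.arange(.045,-.0195,-.006):
    p,q=scoop_tcp(pan2w(x,0,.0035),YP,0); env.move_l(p,v=.06)
    f=R.from_euler('z',-YP).apply(monitor.read_contact_force()); print(round(x,3),f)
    if abs(f[0])>15 or abs(f[2])>20: break
S=viewer.camera('side');T=viewer.camera('top')
print(monitor.read_time(),monitor.read_opening())
a=S['frame'][270:390,280:440]; save({'frame':cv2.resize(a,(800,600),interpolation=2)},'c6.png')
E
```

```text
0.045 [-2.15  0.82  5.85]
0.039 [ 1.11 -0.02  5.23]
0.033 [1.53 1.13 4.91]
0.027 [2.65 0.75 5.9 ]
0.021 [3.3  0.85 5.9 ]
0.015 [3.52 1.23 5.39]
0.009 [ 3.59 -0.47  6.25]
0.003 [3.19 0.48 6.34]
-0.003 [4.05 1.03 5.26]
-0.009 [ 3.86 -0.15  5.95]
-0.015 [4.84 0.41 6.34]
28.475 0.015749290433909248
```

View pics/c6.png

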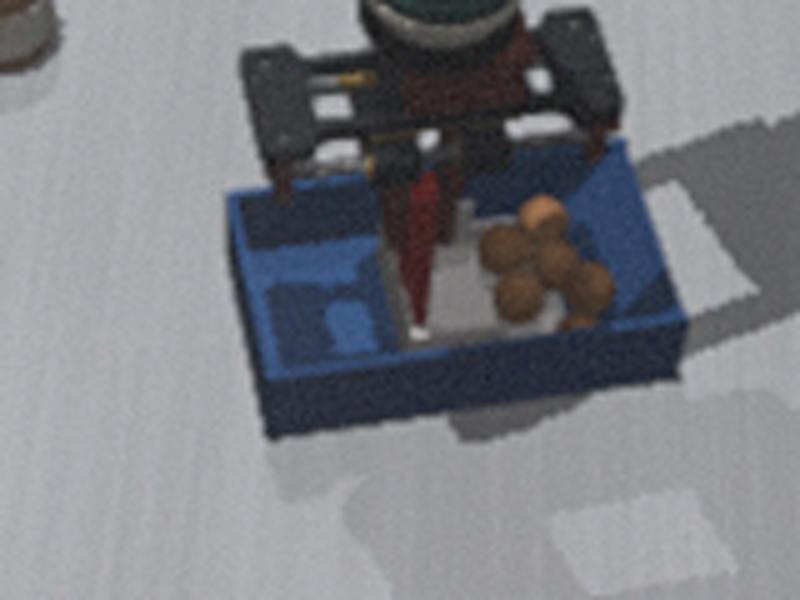

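Four or five nuts are in the scoop at crop (500–590,215–300). Now I'll tilt it back and lift.

```bash
python3 - <<'E'
from h import *
np.set_printoptions(precision=2,suppress=True)
p,q=scoop_tcp(pan2w(-.018,0,.0035),YP,0); env.move_l(p,v=.06); print(monitor.read_contact_force())
for d in (4,8,12,16,20):
    t=np.radians(d)
    o=pan2w(-.018+.045-.045*np.cos(t),0,.006+.046*np.sin(t))
    p,q=scoop_tcp(o,YP,t); env.move_l(p,v=.05,orientation=q)
    print(d,monitor.read_contact_force())
o[2]=.16; p,q=scoop_tcp(o,YP,t); env.move_l(p,v=.12)
print(monitor.read_contact_force(),monitor.read_time())
S=viewer.camera('side');T=viewer.camera('top')
a=cv2.resize(S['frame'][240:390,290:440],(400,400),interpolation=2);b=cv2.resize(T['frame'][245:360,180:295],(400,400),interpolation=2)
save({'frame':np.hstack([a,b])},'c7.png')
E
```

```text
[5.31 2.72 5.45]
4 [-1.34 -0.01 -2.03]
8 [ 0.86  0.2  -3.34]
12 [ 1.24 -0.02 -2.57]
16 [ 2.6   0.88 -1.8 ]
20 [4.44 1.07 0.32]
[-0.48  0.15 -2.53] 31.2917
```

View pics/c7.png

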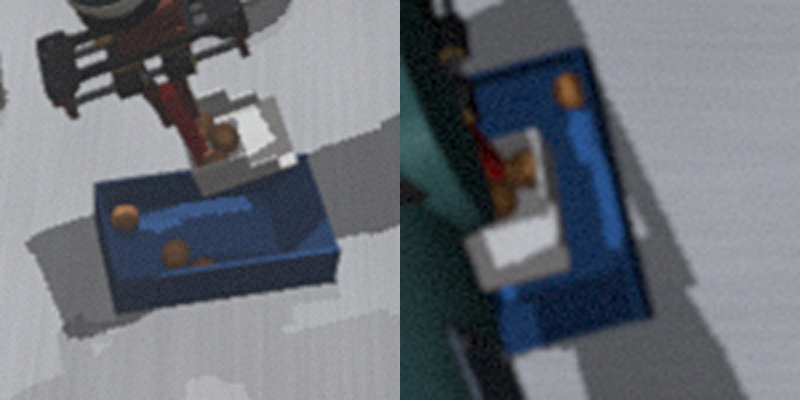

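Three nuts remain in the pan at side crop (125,215), (175,250) and (202,262), so the other three are in the scoop at about (213,138). Next I'll dump them into the bowl.

```bash
python3 - <<'E'
from h import *
np.set_printoptions(precision=2,suppress=True)
bowl=np.array([.466,-.010]); ps=np.radians(65); u=np.array([np.cos(ps),np.sin(ps)])
def go(d,tip,z,v=.1,l=True):
    p,q=dump_pose([*(bowl+tip*u),z],ps,np.radians(d))
    env.move_l(p,v=v,orientation=q) if l else env.movep(p,q)
go(20,.02,.19,l=False); print(monitor.read_contact_force(),monitor.read_time())
go(5,.02,.13); go(-15,.02,.085)
for d in (-30,-42,-54,-66): go(d,.02,.065,.15)
env.sleep(.4); f=monitor.read_contact_force(); print(f,monitor.read_time())
S=viewer.camera('side')
go(-40,.02,.10,.2); go(0,.02,.16,.2); print(monitor.read_contact_force(),monitor.read_time())
p,q=scoop_tcp([.60,.12,.16],ps,0); env.movep(p,q)
S2=viewer.camera('side');T2=viewer.camera('top')
a=cv2.resize(S2['frame'][170:320,290:440],(400,400),interpolation=2);b=cv2.resize(T2['frame'][230:360,300:430],(400,400),interpolation=2)
save({'frame':np.hstack([a,b])},'c8.png'); print(monitor.read_time())
print([(d['location'],d['score']) for d in place_of('nut0',S2)]);print([(d['location'],d['score']) for d in place_of('nut0',T2)])
E
```

```text
[-0.12 -0.06 -1.25] 32.425
[-0.85  0.2  -1.83] 35.6667
[-0.12 -0.67 -1.  ] 37.5
38.175
[([369.3, 235.2], 0.62), ([369.5, 228.0], 0.61), ([293.7, 180.3], 0.6), ([356.4, 333.2], 0.46), ([370.6, 220.1], 0.46), ([338.4, 323.3], 0.45)]
[([216.6, 289.0], 0.64), ([356.9, 299.4], 0.62), ([226.6, 267.3], 0.57), ([367.3, 296.0], 0.42), ([208.3, 298.7], 0.38), ([476.2, 296.7], 0.21)]
```

View pics/c8.png

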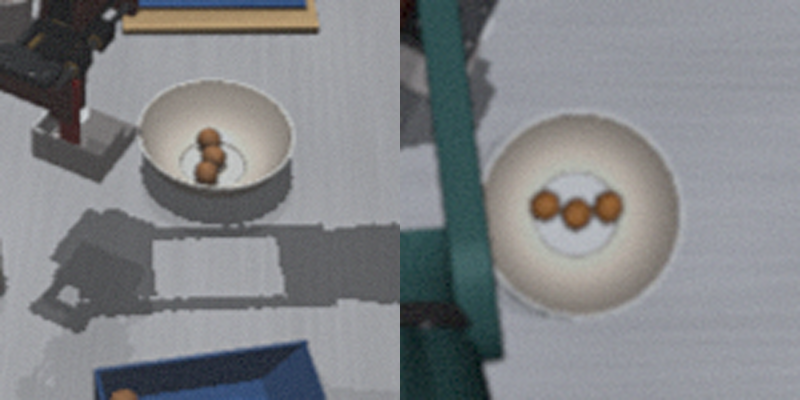

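All three nuts lie in the bowl, at right crop (545,205), (577,213) and (608,205). Now I'll stand the scoop back where it was.

```bash
python3 - <<'E'
from h import *
np.set_printoptions(precision=2,suppress=True)
o=np.array([.643,.040]);ps=np.radians(9)
def go(z,v=.15,l=True):
    p,q=scoop_tcp([*o,z],ps,0); env.move_l(p,v=v) if l else env.movep(p,q)
go(.14,l=False); go(.012); z=.012
while z>-.003:
    z-=.001; go(z,.05); f=monitor.read_contact_force(); 
    if f[2]>1.5: break
print(z,f)
effector.ungrasp(); go(.14)
env.movep([.45,-.10,.35],down(np.pi/2))
env.sleep(.5)
S=viewer.camera('side'); save(S,'s9.png'); print(monitor.read_time(),monitor.read_contact_force())
E
```

```text
-0.0010000000000000035 [-2.49  0.24  4.61]
47.2917 [ 0.14 -0.21  0.88]
```

View pics/s9.png

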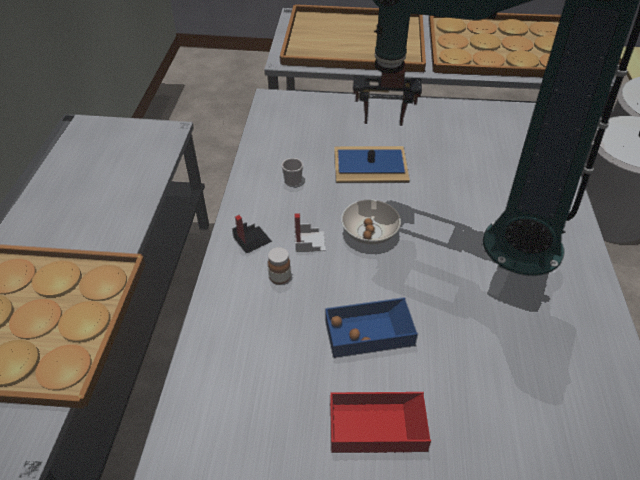

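The lid lies flat in the middle of the board at (371,160). Three nuts are in the bowl at (369,228), the scoop stands at (310,238), and the jar and cup haven't moved.

```bash
python3 -c "
from h import *
print(order.hand_in())"
```

```text
the job is handed in; nothing more can be done
None
```

I handed the job in at about 47 s of the 72 s: the lid is flat, knob up, mid-board, three walnuts are in the bowl, the scoop stands upright on the table clear of pan and bowl, and the jar and cup are untouched; no verdict was returned.

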